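# Stand the bottle in the shaker and spring it in

## Task

Stand the square bottle upright in the three-sided nest on the bench shaker. Then pick up the spring puller, put its pin through the eye at the free end of the retaining spring, stretch the spring past the catch post and let its hook relax onto the post, so that the spring runs across in front of the bottle; do not touch that free end with the fingers. Finally lay the puller back down on the worktop, clear of the shaker, with the bottle still standing in its nest and the other loose things left alone.

Things in the scene. Friction and masses are not known exactly. Their poses are not given: they have to be found in the camera images.
- bottle: Square white sample bottle with a black screw cap, 49 x 49 mm and 116 mm high, 0.19 kg, standing on the worktop right of the shaker. Origin: centre of its underside; z up, x and y square to its flat sides. The sides are flat up to about 75 mm; grasp it from above across two facing sides (48 mm).
- shaker: Low grey bench shaker with a flat aluminium deck, fixed to the worktop; deck 170 mm (x) by 210 mm (y), its top 45 mm above the worktop. Origin: centre of its underside on the worktop; z up; -x is its front, where the spring runs; +y is its left as seen from the robot.
- nest (a point): Centre of the bottle's nest, on the deck's top (axes as shaker). Steel walls on three sides, open to the front (-x): the back wall's face is 29 mm behind this point and 30 mm high, the side walls' faces are 33 mm left and right of it and 16 mm high. The bottle stands here with its sides square to the shaker.
- spring_end: Steel-wire free end (wire 4 mm) of the retaining spring, lying level 26 mm above the deck. Origin: where the post's middle sits once hooked. x points along the spring away from its fixed end, z up, y to the shaker's front when swing is 0. A J hook, 14 mm wide inside: shank 9 mm off the axis on the +y side, bend at +x, tip at -y. Beyond the bend is the flat round eye.
- hook_mouth (a point): Middle of the hook's mouth, 18 mm back (-x) from spring_end. The mouth is open to -y between the tip (8 mm back) and the bent wire (34 mm back), so the hook goes on from the front: stretched 11 to 28 mm further than when seated, swung back until the shank meets the post, then let relax.
- pull_eye (a point): Centre of the eye at the spring's free end, at x = +16 mm of spring_end: a flat wire ring, 16 mm inside and 24 mm outside, lying level, its hole vertical.
- stretch (a joint): How far the spring is stretched, m: 0 relaxed, 0.038 when hooked on the post, 0.075 at most. The spring pulls with about 2 N at 0, 6.2 N at 0.038 and 8 N at 0.056, along its length. Its end moves only along the spring and with swing; it cannot be lifted.
- swing (a joint): Swing of the whole spring about the upright anchor pin at its fixed end, rad: 0 when it lies on the line from anchor to post (parallel to the shaker's front), positive when its free end is swung out to the front, towards the robot. It stays where it is left (little friction).
- post_point (a point): Middle of the catch post at the spring's height (26 mm above the deck), 62 mm in front of and 72 mm left of the shaker's origin. Fixed upright steel stem, 8 mm thick, its 13 mm head 36 mm above the deck at the top. The anchor pin is 160 mm to its right (-y of the shaker); from anchor to the spring_end origin it is 122 mm plus stretch.
- puller: Spring puller lying on the worktop left of the shaker: a black handle block 100 mm long, 22 mm wide, 34 mm high, with a steel rod (7 mm) out of its front end and a pin turned down at the rod's end; 0.12 kg. Origin: centre of the handle's underside; x points from the handle to the pin, z up. Rod at z = 26 mm. Grasp the handle from above across its 22 mm, for instance 15 mm ahead of the origin.
- puller_tip (a point): Lower end of the puller's pin, at x = 105 mm, z = 1 mm of puller. The pin is 6 mm thick and upright, free up to about 20 mm above this point; lower it through the eye until this point is about 11 mm below the wire's middle.
- tape: Bystander: loose roll of tape, 98 mm across, 25 mm high, far right. Leave alone.
- tube: Bystander: loose sample tube lying in front of the shaker, near the worktop's edge, 110 x 18 mm. Leave alone.
- pen: Bystander: loose red pen lying near the front edge, 145 mm long. Leave alone.

How it is judged:
On the way, in this order (a step that is already met when the one before it is completed fails the run):
1. the bottle stands in the nest, let go (horizontal distance between bottle and nest below 0.015 m and z of bottle in the frame of nest below 0.005 m and angle between bottle's own z axis and vertical below 0.1 rad and contact force between the fingers and bottle below 0.1 N), for 0.2 s.
2. the puller stretches the spring past the post (value of joint stretch above 0.045 m and contact force between puller and spring_end above 2 N), for 0.05 s.
At the end, for the whole second after the job is handed in: The spring's hook sits on the catch post (within 6 mm of its seat, stretched 33 to 43 mm); the bottle stands upright on the deck (tilt under 0.1 rad) within 15 mm of the nest's centre; the puller lies at rest on the worktop and touches neither shaker nor spring (distance between spring_end and post_point below 0.006 m and value of joint stretch between 0.033 and 0.043 m and horizontal distance between bottle and nest below 0.015 m and z of bottle in the frame of nest below 0.005 m and angle between bottle's own z axis and vertical below 0.1 rad and height (world z) of puller below 0.025 m and height (world z) of puller_tip below 0.035 m and contact force between puller and shaker below 0.1 N and linear speed of each of puller, bottle below 0.02 m/s).
It fails at once if the fingers touch the spring's free end (contact force between the fingers and spring_end above 1 N).
It fails at once if the bottle is tipped over (angle between bottle's own z axis and vertical above 0.5 rad).
It fails at once if a bystander is pushed away (distance of any of tape, tube, pen from where it was at the start of the episode above 0.03 m).
It also fails if it takes over 67 s, if anything falls off the work surface, if the arm or the gripper's body presses on something with over 40 N, if the wrist force passes 120 N, or if a joint passes its speed limit or range.

## Robot

A 6-joint arm with a two-finger parallel gripper is mounted at the origin on a cart in front of the work surface, level with it; the furniture and walls round the work are solid. World frame = base frame: x ahead of the robot, y to its left, z up, the work surface at z = 0. Lengths are in m, angles in rad, forces in N, time in s.
With the tool pointing down it reaches from about 0.25 to 0.775 m from the base axis. Payload 4 kg.
Tool frame: the origin (TCP) lies midway between the tips of the shut fingers; the grasp point (between the pads) lies 19 mm behind it; z points along the fingers, y is the line along which they close (so a half turn about z gives the same grasp; the last joint's range is limited). The gripper opens to 85 mm and grips with 20 to 120 N. Pads are 22 mm wide; open, the fingers measure 114 mm over their backs; the gripper's body (76 mm by 85 mm) begins 54 mm behind the grasp point. The pads swing forward as they close: fully open they stand 13 mm farther back than shut.
Start: joints at [1.038, 0.087, 1.371, -0, 1.684, -0.103], TCP at [0.229, 0.5, 0.231] pointing down, gripper open.
Joint ranges: [-3.1, 3.1], [-0.76, 2.03], [0.27, 2.55], [-1.08, 4.22], [0.17, 2.65], [-2.57, 2.57]. Speed limits (rad/s): [2.79, 2.79, 3.14, 3.14, 3.14, 3.14].

## Interface

Orientations are given as a rotation vector (axis times angle).
In Python, from rig import arm, optics, hand_in gives the robot as it stands.
- The arm moves only by the tool step_arm, never from a script. Its argument "steps" is a list of rows, each a list of 7 numbers: the turn, a rotation vector about the tool's x, y, z in rad, then the shift along the tool's x, y, z in cm, then the finger opening in cm, from 0 to 8.54. A call has 1 to 8 rows; each row shifts and turns the commanded pose from where the row before left it, along the tool's axes as they then stand; what a row does not reach is not made up. A row lasts 1/12 s, in which the tool goes at most 41.7 mm and 7.16 degrees, less where a joint would pass 70% of its speed; a pose out of reach is approached as far as the arm can. A call is refused whole if a number of a shift passes 4.17 or a number of a turn 0.125, either way. A call with a gripper value outside its range is refused whole. The fingers move at their own pace and stop on an object; "grip_force" is the grip in N (left out, the last holds). Time passes only in rows, so rows that do not move let the fingers close. It gives the time, the measured TCP pose, the force, the opening and the grip force at its end, in the units of the state.
- arm.sense(): the state, without advancing time (a new reading comes with each control period).
- optics.camera(name): name is "scene" or "top"; returns the picture (400x640x3 uint8, red, green, blue); there is no depth.
- optics.get_calibration(name): a dict with "vfov" (degrees; the focal length in pixels is half the picture's height over the tangent of half this angle, whatever the lens; pixels are square), "cx", "cy" (the principal point, pixels), "k1" (the pictures are not rectified: a ray, as slopes to the right and down, at radius r is drawn at 1 + k1 r^2 times it, then the intrinsics apply), "R" (3x3) and "t" (3): a world point X has camera coordinates R X + t. Camera axes: x right, y down, z forward; pixel columns grow to the right and rows downward; lengths in m; the calibration is good to about 2 mm. A picture is of the moment at which its call begins. get_calibration takes no time and is no camera call.
- hand_in(): hands the job in; it is judged then, once.
The state is a dict: "t": time; "joints": joint angles; "joint_velocities": joint speeds; "effort": joint torques, N m; "ee_pos": TCP position; "eef_rot": TCP orientation; "ft_force": force on the tool from outside, world axes, zero at the start; "ft_torque": the same for the moment, N m; "width": opening from 0.0 (shut) to 1.0 (fully open); "finger_force": force on a finger pad.
Only numpy, scipy, OpenCV 4.12 (cv2) and the standard library are available. Lean on these libraries where they do the work, as an engineer would, in place of code of your own. Each camera call takes 0.05 s, during which the arm holds its last target. There are 200 camera calls.

## Working session

There is one attempt and no reset: what is moved stays moved. The work goes in short steps, Python scripts to look and compute and a tool call to move; the robot and the scene stay as the last step left them, time stands still between calls to the robot, and variables do not carry over. Pictures are saved under pics/ and viewed, at most 10 in all, crops included, and the job is handed in when it is done.

Besides the shell and the picture viewer there is one more tool, called after "Call:" as name(argument=value, ...) on one line, values as JSON. step_arm: Moves the arm, as the interface text tells. Its arguments: {"type":"object","properties":{"steps":{"type":"array"},"grip_force":{"type":"number"}},"required":["steps"]}

```bash
ls; mkdir -p pics
cat > h.py <<'E'
import numpy as np, cv2
from rig import arm, optics, hand_in
def cal(n):
    c=optics.get_calibration(n); f=200/np.tan(np.radians(c["vfov"])/2); return c,f
def ray(n,px):
    c,f=cal(n); d=np.array([(px[0]-c["cx"])/f,(px[1]-c["cy"])/f]); u=d.copy()
    for _ in range(30): u=d/(1+c["k1"]*(u@u))
    R=np.array(c["R"]);t=np.array(c["t"]); return -R.T@t, R.T@np.array([u[0],u[1],1])
def at(n,px,z):
    o,d=ray(n,px); return o+d*(z-o[2])/d[2]
def proj(n,X):
    c,f=cal(n); p=np.array(c["R"])@np.array(X)+np.array(c["t"]); u=p[:2]/p[2]; u=u*(1+c["k1"]*(u@u)); return u*f+[c["cx"],c["cy"]]
def save(n,fn,crop=None,s=1):
    im=optics.camera(n)[:,:,::-1]
    np.save(f"pics/{fn}.npy",im)
    if crop: im=im[crop[1]:crop[3],crop[0]:crop[2]]
    cv2.imwrite(f"pics/{fn}.png",cv2.resize(im,None,fx=s,fy=s,interpolation=cv2.INTER_CUBIC))
E
python3 - <<'E'
from h import *
s=arm.sense();print(s)
for n in("scene","top"):
    c,f=cal(n);print(n,f,c["cx"],c["cy"],c["k1"],ray(n,(320,200)))
save("top","top0",None,1.25);save("scene","sc0",None,1.25)
E
```

```text
pics
{'t': 0.0, 'joints': array([ 1.03785424e+00,  8.79398710e-02,  1.37233996e+00,  1.69309483e-05,
        1.68359139e+00, -1.03078797e-01]), 'joint_velocities': array([-1.80851585e-04, -1.24359660e-04, -1.07457791e-04, -1.00613161e-03,
       -9.89884453e-04, -7.96678044e-05]), 'effort': array([ 7.81392555e-04, -3.51863945e+01, -3.13274539e+01, -2.05738111e-04,
        1.07818254e-02, -3.81530924e-06]), 'ee_pos': array([0.2289309 , 0.49951288, 0.23010393]), 'eef_rot': array([-0.66988227, -3.06859484,  0.00339065]), 'ft_force': array([-0.1201926 , -0.38519003,  0.51834393]), 'ft_torque': array([-0.02878452, -0.00237801,  0.00180628]), 'finger_force': 0.0, 'width': 1.002247950830062}
scene 364.5190942903904 317.42923153996173 205.0753386778343 0.013798922942549535 (array([-0.21529059, -0.73115801,  0.51598061]), array([ 0.67169631,  0.62148379, -0.4035165 ]))
top 389.75996675820863 322.07996748120627 198.4950360570524 -0.03295748786879867 (array([ 0.40079259, -0.05493089,  1.24374659]), array([ 0.07111643, -0.02754005, -0.99710952]))
```

View pics/top0.png

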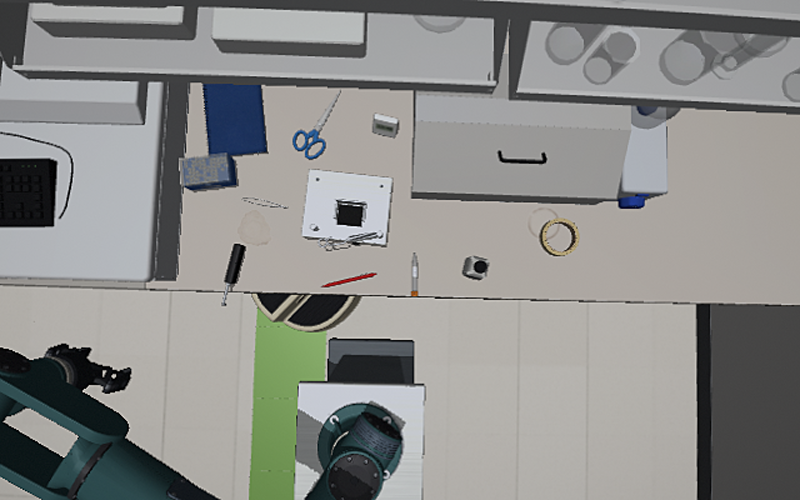

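View pics/sc0.png

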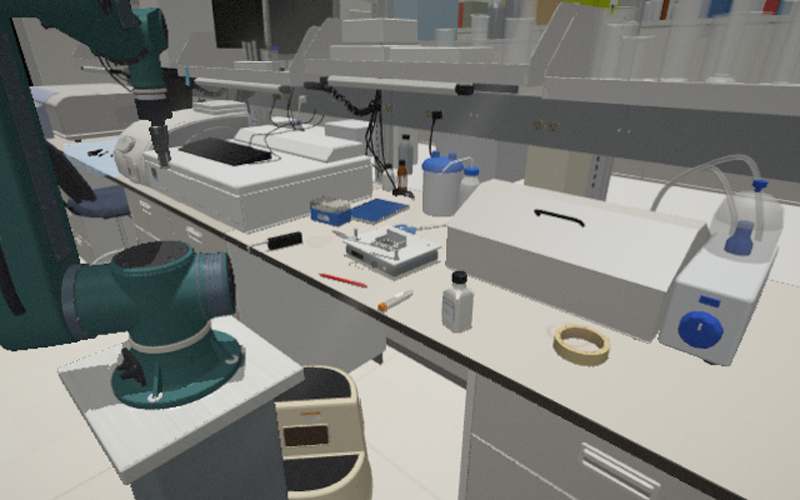

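The top view (shown at 1.25x) has the shaker at (348,207), the bottle at (475,267), the puller at (233,265) with its pin end towards the robot, the pen at (350,280), the tube at (415,275) and the tape at (559,237). I'll zoom in.

Run:
```python
from h import *
a=np.load("pics/top0.npy")[130:245,170:330];b=np.load("pics/sc0.npy")[170:275,190:390]
cv2.imwrite("pics/t1.png",cv2.resize(a,None,fx=5,fy=5,interpolation=cv2.INTER_CUBIC))
cv2.imwrite("pics/s1.png",cv2.resize(b,None,fx=4,fy=4,interpolation=cv2.INTER_CUBIC))
```

```text
(no output)
```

View pics/t1.png

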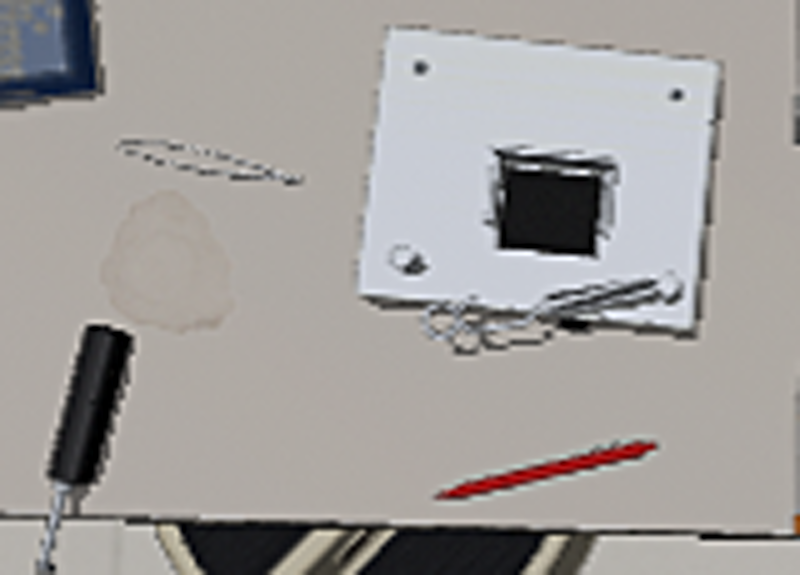

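View pics/s1.png

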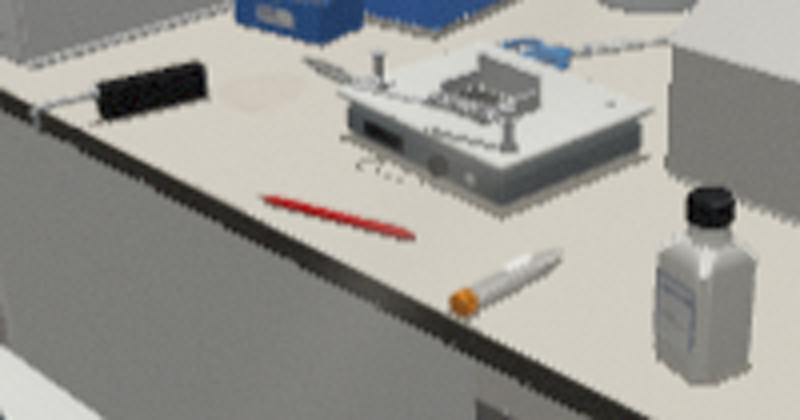

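The top crop shows the deck corners at (390,28), (720,62), (697,332) and (362,297), the post head at (405,257), the anchor at (668,288) and the eye ring near (437,322). The puller handle runs from (110,328) to (70,482). I'll make one enlarged composite of the bottle, the spring and the puller.

Run:
```python
from h import *
t=np.load("pics/top0.npy");s=np.load("pics/sc0.npy")
def c(im,x,y,w,h,k): return cv2.resize(im[y:y+h,x:x+w],(w*k,h*k),interpolation=cv2.INTER_LANCZOS4)
out=np.zeros((600,800,3),np.uint8)
A=c(t,362,198,36,30,10);out[:300,:360]=A        # bottle top
B=c(t,240,174,72,30,6)[:,:430];out[:180,365:795]=B  # spring top, k6
C=c(s,262,175,70,40,6)[:,:430];out[185:425,365:795]=C # spring scene k6
D=c(s,190,180,60,30,6);out[305:485,:360]=D # puller scene
E=c(t,172,190,30,56,5);out[428:,:][:150,:][:, :0]
F=c(s,348,212,40,56,3);out[430:598,370:490]=F # bottle scene k3
cv2.imwrite("pics/c1.png",out)
```

```text
Traceback (most recent call last):
ValueError: could not broadcast input array from shape (240,420,3) into shape (240,430,3)
```

Run:
```python
from h import *
t=np.load("pics/top0.npy");s=np.load("pics/sc0.npy")
def c(im,x,y,w,h,k): return cv2.resize(im[y:y+h,x:x+w],(w*k,h*k),interpolation=cv2.INTER_LANCZOS4)
out=np.zeros((600,800,3),np.uint8)
def put(A,x,y): out[y:y+A.shape[0],x:x+A.shape[1]]=A
put(c(t,362,198,36,30,10),0,0)
put(c(t,240,174,72,30,6),365,0)
put(c(s,262,175,70,40,6),365,185)
put(c(s,190,180,60,30,6),0,305)
put(c(s,348,212,40,56,3),370,430)
cv2.imwrite("pics/c1.png",out)
```

```text
(no output)
```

View pics/c1.png

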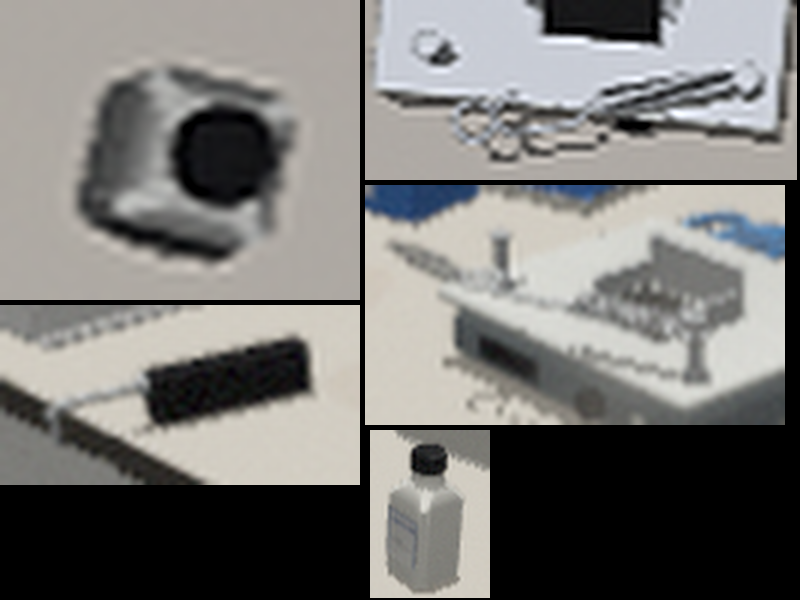

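The composite shows the bottle rotated roughly 15°, with its cap at (222,155). The eye is at about (470,118) in the spring's top inset, and its far end is at (392,243) in the scene inset. Next I'll fit poses to these points.

```bash
cat > fit.py <<'E'
from h import *
from scipy.optimize import least_squares, minimize
T=lambda x,y:((x+.5)/5-.5+170,(y+.5)/5-.5+130)
S=lambda x,y:((x+.5)/4-.5+190,(y+.5)/4-.5+170)
def W(p,q):
    c,s=np.cos(p[2]),np.sin(p[2]); return np.array([p[0]+c*q[0]-s*q[1],p[1]+s*q[0]+c*q[1],q[2]])
def fit(obs,p0):
    r=least_squares(lambda p:np.concatenate([proj(n,W(p,q))-np.array(u) for n,q,u in obs]),p0,loss="soft_l1")
    print(np.round(r.x,4),"\n",np.round(r.fun.reshape(-1,2),1).tolist()); return r.x
print("shaker")
sh=fit([("top",(.085,.105,.045),T(390,28)),("top",(.085,-.105,.045),T(720,62)),("top",(-.085,-.105,.045),T(697,330)),("top",(-.085,.105,.045),T(362,295)),
 ("top",(-.062,.072,.081),T(403,256)),("top",(-.062,-.088,.081),T(669,287)),("scene",(-.062,.072,.081),S(379,53)),("scene",(-.062,-.088,.081),S(510,118)),
 ("scene",(-.085,-.105,.045),S(503,188)),("scene",(.085,-.105,.045),S(650,110))],[.6,.05,0])
print("bottle")
b=fit([("top",(0,0,.116),(383.75,213.05)),("scene",(0,0,.116),S(711,196)),("scene",(-.0245,-.0245,0),S(712,381)),("scene",(-.0245,.0245,0),S(656,357)),("scene",(.0245,-.0245,0),S(751,370)),
 ("top",(-.0245,.0245,0),(370.8,219)),("top",(-.0245,-.0245,0),(384.2,223.2))],[.45,-.3,.2])
# puller: silhouette of the black handle in both pictures
masks={}
for n,fn,(x0,y0,x1,y1) in(("top","top0",(175,190,205,230)),("scene","sc0",(208,183,246,202))):
    im=np.load(f"pics/{fn}.npy").max(2); m=np.zeros(im.shape,np.uint8); m[y0:y1,x0:x1]=(im[y0:y1,x0:x1]<100)
    k,l,st,_=cv2.connectedComponentsWithStats(m); i=1+np.argmax(st[1:,4]); masks[n]=(l==i).astype(np.uint8)*255; print(n,st[i])
def cost(p):
    e=0
    for n,m in masks.items():
        P=np.array([proj(n,W(p,(x,y,z))) for x in(-.05,.05) for y in(-.011,.011) for z in(0,.034)])
        o=np.zeros(m.shape,np.uint8); cv2.fillConvexPoly(o,np.int32(np.round(cv2.convexHull(np.float32(P))*256)),255,cv2.LINE_AA,8)
        e+=np.abs(o.astype(float)-m).sum()/255
    return e
a0=at("top",T(90,400),.02); best=min((minimize(cost,[a0[0],a0[1],y],method="Nelder-Mead",options=dict(initial_simplex=np.array([a0[0],a0[1],y])+np.array([[0,0,0],[.01,0,0],[0,.01,0],[0,0,.15]]))) for y in(-2.9,3.2,3.4)),key=lambda r:r.fun)
pu=best.x;print("puller",np.round(pu,4),best.fun,"tip",W(pu,(.105,0,.001)),proj("scene",W(pu,(.105,0,.001))),proj("top",W(pu,(.105,0,.026))),"rod end seen top",T(45,570))
anc=W(sh,(-.062,-.088,.071));post=W(sh,(-.062,.072,.071))
print("anchor",anc,"post",post,"nest?")
ey=at("top",T(437,322),.071);print("eye top",ey,"dist",np.linalg.norm((ey-anc)[:2]),"scene proj",(proj("scene",ey)-[190,170]+.5)*4-.5)
d=ey-anc;print("swing",np.arctan2(d[1],d[0])-np.arctan2(*(post-anc)[1::-1]))
print("scene eye",at("scene",S(322,68),.071), "nest dark", W(sh,(0,0,0)))
# deck pocket centre (black square on deck)
print("black sq c",at("top",T(550,212),.045))
E
python3 fit.py
```

```text
shaker
[ 0.5898  0.0453 -0.0752] 
 [[-0.4, -0.2], [0.8, 0.1], [-0.3, 0.6], [-1.2, 0.5], [0.4, 0.6], [0.5, 0.0], [0.2, -0.3], [0.0, -2.5], [-0.1, -5.2], [1.6, -0.9]]
bottle
[ 0.4491 -0.2764 -0.0912] 
 [[1.2, -0.2], [0.7, -0.3], [-1.2, 1.5], [-1.6, -0.6], [1.8, -3.0], [-1.2, 1.9], [0.4, -0.5]]
top [179 195  18  35 349]
scene [214 186  28  14 257]Traceback (most recent call last):
  File "fit.py", line 29, in <module>
    a0=at("top",T(90,400),.02); best=min((minimize(cost,[a0[0],a0[1],y],method="Nelder-Mead",options=dict(initial_simplex=np.array([a0[0],a0[1],y])+np.array([[0,0,0],[.01,0,0],[0,.01,0],[0,0,.15]]))) for y in(-2.9,3.2,3.4)),key=lambda r:r.fun)
                                     ~~~^^^^^^^^^^^^^^^^^^^^^^^^^^^^^^^^^^^^^^^^^^^^^^^^^^^^^^^^^^^^^^^^^^^^^^^^^^^^^^^^^^^^^^^^^^^^^^^^^^^^^^^^^^^^^^^^^^^^^^^^^^^^^^^^^^^^^^^^^^^^^^^^^^^^^^^^^^^^^^^^^^^^^^^^^^^^^^^^^^^^^^^^^^^^^^^^^^^^^^^^^^^
  File "fit.py", line 29, in <genexpr>
    a0=at("top",T(90,400),.02); best=min((minimize(cost,[a0[0],a0[1],y],method="Nelder-Mead",options=dict(initial_simplex=np.array([a0[0],a0[1],y])+np.arr
[... 288 characters left out ...]
^
    res = _minimize_neldermead(fun, x0, args, callback, bounds=bounds,
                               **options)
    fxr = func(xr)
    fx = function(np.copy(x), *(wrapper_args + args))
  File "fit.py", line 25, in cost
    P=np.array([proj(n,W(p,(x,y,z))) for x in(-.05,.05) for y in(-.011,.011) for z in(0,.034)])
                ~~~~^^^^^^^^^^^^^^^^
  File "h.py", line 12, in proj
    c,f=cal(n); p=np.array(c["R"])@np.array(X)+np.array(c["t"]); u=p[:2]/p[2]; u=u*(1+c["k1"]*(u@u)); return u*f+[c["cx"],c["cy"]]
        ~~~^^^
  File "h.py", line 4, in cal
    c=optics.get_calibration(n); f=200/np.tan(np.radians(c["vfov"])/2); return c,f
ValueError: time passes only in moves, steps and waits
```

The `get_calibration` calls appear to be limited, so I'll cache the calibration. The bottle yaw also needs a better fit, so I'll use its silhouette.

```bash
python3 - <<'E'
s=open('h.py').read()
s=s.replace('''def cal(n):
    c=optics''','''from functools import lru_cache
@lru_cache
def cal(n):
    c=optics''')
open('h.py','w').write(s)
f=open('fit.py').read()
f=f.replace('("scene",(-.062,-.088,.081),S(510,118)),\n ("scene",(-.085,-.105,.045),S(503,188)),','("scene",(-.062,-.088,.081),(316.9,196)),')
f=f.replace('for n,m in masks.items():\n        P=np.array(','for n,m in masks.items():\n        P=np.array(')
f=f.replace("# deck pocket","""
t=np.load('pics/top0.npy').astype(float);s=np.load('pics/sc0.npy').astype(float)
bm={}
for n,im,(x0,y0,x1,y1) in(('top',t,(362,198,398,228)),('scene',s,(345,212,388,270))):
    c=im[y0:y1,x0:x1]; chroma=c[...,2]-c[...,0]; bg=np.median(np.r_[chroma[0],chroma[-1]]); br=c.mean(2); bb=np.median(np.r_[br[:2].ravel(),br[-2:].ravel()])
    m=((chroma<bg*0.55)|(br<bb-45)).astype(np.uint8); k,l,st,_=cv2.connectedComponentsWithStats(m); i=1+np.argmax(st[1:,4]); m=(l==i).astype(np.uint8)
    h=cv2.convexHull(cv2.findContours(m,0,1)[0][0]); o=np.zeros(im.shape[:2],np.uint8); cv2.fillConvexPoly(o,h+np.array([x0,y0]),255); bm[n]=o; print(n,bg,bb,st[i],cv2.contourArea(h))
def hull(n,p):
    g=.0245;q=[(x,y,z) for x in(-g,g) for y in(-g,g) for z in(.001,.078)]+[(.0135*np.cos(a),.0135*np.sin(a),z) for a in np.arange(0,6.3,.4) for z in(.1,.116)]
    return cv2.convexHull(np.float32([proj(n,W(p,v)) for v in q]))
def bc(p):
    e=0
    for n,m in bm.items():
        o=np.zeros(m.shape,np.uint8); cv2.fillConvexPoly(o,np.int32(np.round(hull(n,p)*256)),255,cv2.LINE_AA,8); e+=np.abs(o.astype(float)-m).sum()/255
    return e
for y in(-.5,-.25,0,.25):
    r=minimize(bc,[.449,-.276,y],method='Nelder-Mead',options=dict(initial_simplex=np.array([.449,-.276,y])+np.array([[0,0,0],[.006,0,0],[0,.006,0],[0,0,.15]]))); print('bottle',np.round(r.x,4),r.fun)
    if y==-.5 or r.fun<bb0: bb0=r.fun;bp=r.x
out=np.zeros((600,800,3),np.uint8)
def put(A,x,y): out[y:y+A.shape[0],x:x+A.shape[1]]=A
def ov(im,n,poly,x,y,w,h,k):
    a=cv2.resize(im[y:y+h,x:x+w].astype(np.uint8),(w*k,h*k),interpolation=cv2.INTER_CUBIC)
    for pl in poly: cv2.polylines(a,[np.int32((pl.reshape(-1,2)-[x,y]+.5)*k)],True,(0,0,255),1)
    return a
bx=lambda n,p,z:np.array([proj(n,W(p,(u*.0245,v*.0245,z))) for u,v in((1,1),(1,-1),(-1,-1),(-1,1))])
pbx=lambda n,z:np.array([proj(n,W(pu,(u*.05,v*.011,z))) for u,v in((1,1),(1,-1),(-1,-1),(-1,1))])
rod=lambda n:np.array([proj(n,W(pu,q)) for q in((.05,0,.026),(.105,0,.026),(.105,0,.001),(.105,0,.026))])
circ=lambda n,c,r:np.array([proj(n,c+r*np.array([np.cos(a),np.sin(a),0])) for a in np.arange(0,6.28,.3)])
put(ov(t,'top',[bx('top',bp,0),bx('top',bp,.078)],362,198,36,30,9),0,0)
put(ov(s,'scene',[bx('scene',bp,0),bx('scene',bp,.078)],345,212,44,58,5),330,0)
put(ov(t,'top',[pbx('top',0),pbx('top',.034),rod('top')],170,190,34,60,5),0,280)
put(ov(s,'scene',[pbx('scene',0),pbx('scene',.034),rod('scene')],190,180,60,30,4),560,0)
sp=lambda n:[circ(n,post+[0,0,.01],.0065),circ(n,anc+[0,0,.01],.0065),circ(n,ey,.012),circ(n,ey,.008),np.array([proj(n,W(sh,(u*.085,v*.105,.045))) for u,v in((1,1),(1,-1),(-1,-1),(-1,1))])]
put(ov(t,'top',sp('top'),240,174,72,30,8),175,300)
put(ov(s,'scene',sp('scene'),262,175,70,40,4),520,130)
cv2.imwrite('pics/ov1.png',out)
# deck pocket""")
open('fit.py','w').write(f)
E
python3 fit.py
```

```text
shaker
[ 0.5902  0.0459 -0.0752] 
 [[-0.6, -0.4], [0.6, 0.0], [-0.5, 0.4], [-1.4, 0.4], [0.2, 0.5], [0.3, -0.1], [0.1, -0.3], [0.2, 0.5], [1.5, -1.0]]
bottle
[ 0.4491 -0.2764 -0.0912] 
 [[1.2, -0.2], [0.7, -0.3], [-1.2, 1.5], [-1.6, -0.6], [1.8, -3.0], [-1.2, 1.9], [0.4, -0.5]]
top [179 195  18  35 349]
scene [214 186  28  14 257]
puller [0.4415 0.3232 2.9482] 180.80392156862746 tip [0.33849355 0.34338319 0.001     ] [199.52919313 203.56867584] [178.75956297 244.22900914] rod end seen top (178.6, 243.6)
anchor [ 0.5217223  -0.03716047  0.071     ] post [0.53374663 0.12238706 0.071     ] nest?
eye top [0.49709553 0.10259902 0.071     ] dist 0.14191262920547265 scene proj [362.65796466  81.28221376]
swing 0.24964070687674167
scene eye [0.49352484 0.14891106 0.071     ] nest dark [0.59016035 0.04593125 0.        ]
top 11.0 168.33333333333334 [  8   7  21  19 329] 309.5
scene 15.0 202.33333333333334 [   8    0   35   54 1163] 1463.5
bottle [ 0.4508 -0.2769 -0.1851] 473.68235294117653
bottle [ 0.4507 -0.2769 -0.1859] 473.69803921568626
bottle [ 0.4506 -0.2773 -0.1163] 473.0235294117647
bottle [ 0.4505 -0.2771 -0.1357] 472.36470588235295
black sq c [0.56946393 0.03916429 0.045     ]
```

View pics/ov1.png

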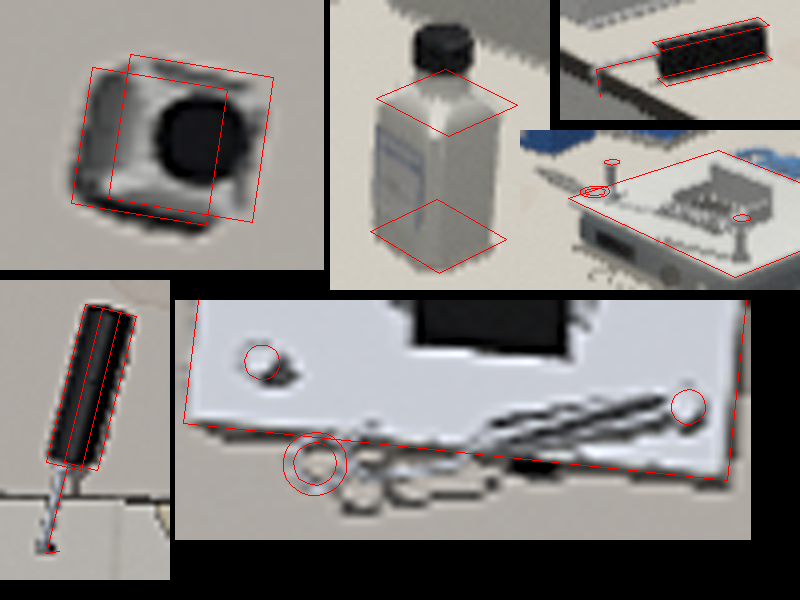

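The overlay confirms the bottle at (0.4505, -0.277) with yaw about -0.15, and the puller handle matches its fit in both views. The eye ring is at overlay (316,463). The oval outline in the scene view is only a background object. Next comes a row planner, and I'll start with the bottle.

```bash
cat > plan.py <<'E'
from h import *
from scipy.spatial.transform import Rotation as Ro
def plan(target,alpha=None,rows=None,step=3.6,op=None,s=None):
    """rows to bring the TCP to target with tool y at world angle alpha (deg), tool straight down"""
    s=s or arm.sense(); p=np.array(s["ee_pos"]);R=Ro.from_rotvec(s["eef_rot"]);y=R.as_matrix()[:,1]
    a0=np.degrees(np.arctan2(y[1],y[0])); alpha=a0 if alpha is None else alpha
    da=(alpha-a0+180)%360-180
    b=np.radians(alpha);Rt=Ro.from_matrix(np.array([[-np.sin(b),np.cos(b),0],[np.cos(b),np.sin(b),0],[0,0,-1]]))
    w=(R.inv()*Rt).as_rotvec(); d=np.array(target)-p
    n=rows or int(max(np.ceil(np.linalg.norm(d)*100/step),np.ceil(np.abs(w).max()/.12),1)); out=[]
    if abs(da)>170: print("half turn!",da)
    for i in range(n):
        k=R.inv().apply(np.array(target)-p)*100/(n-i); k=np.round(k,2); t=np.round((R.inv()*Rt).as_rotvec()/(n-i),3)
        out.append([float(v) for v in [*t,*k,op if op is not None else round(s["width"]*8.54,2)]])
        p=p+R.apply(k/100); R=R*Ro.from_rotvec(t)
    print("t",round(s["t"],2),"p",np.round(s["ee_pos"],4),"a",round(a0,2),"F",np.round(s["ft_force"],1),"w",round(s["width"]*85,1),"ff",round(s["finger_force"],1))
    for i in range(0,n,8): print(str(out[i:i+8]).replace(" ","").replace(".0,",",").replace("-0,","0,"))
E
python3 - <<'E'
from plan import *
sh=[.5902,.0459,-.0752]
T=lambda x,y:((x+.5)/5-.5+170,(y+.5)/5-.5+130)
c,s_=np.cos(sh[2]),np.sin(sh[2])
for q in((553,167),(547,252),(497,210),(605,215)):
    d=at("top",T(*q),.045)-[sh[0],sh[1],0]; print(q,np.round([c*d[0]+s_*d[1],-s_*d[0]+c*d[1]],4))
print("edge",at("top",T(100,517),0),at("top",T(600,530),0),"pen",at("top",T(440,497),0.005),at("top",T(655,443),0.005))
plan([.45,-.277,.2],-98.5,op=8.5)
E
```

```text
(553, 167) [ 0.008 -0.007]
(547, 252) [-0.0451 -0.0092]
(497, 210) [-0.0224  0.0244]
(605, 215) [-0.0184 -0.0422]
edge [0.3733267  0.31958719 0.        ] [0.37358487 0.00414261 0.        ] pen [0.39179459 0.10535572 0.005     ] [ 0.42953942 -0.02915021  0.005     ]
t 0.1 p [0.229  0.4996 0.2302] a 65.37 F [-0.6 -0.1  0.5] w 85.3 ff 0.0
[[0,0,0.119,-2.19,-2.56,0.13,8.5],[0,0,0.119,-2.47,-2.28,0.13,8.5],[0,0,0.119,-2.73,-1.97,0.13,8.5],[0,0,0.119,-2.94,-1.63,0.13,8.5],[0,0,0.119,-3.11,-1.27,0.13,8.5],[0,0,0.119,-3.24,-0.89,0.13,8.5],[0,0,0.119,-3.33,-0.5,0.13,8.5],[0,0,0.119,-3.36,-0.1,0.13,8.5]]
[[0,0,0.119,-3.35,0.3,0.13,8.5],[0,0,0.119,-3.29,0.69,0.13,8.5],[0,0,0.119,-3.19,1.08,0.13,8.5],[0,0,0.119,-3.04,1.45,0.13,8.5],[0,0,0.119,-2.84,1.8,0.13,8.5],[0,0,0.119,-2.61,2.12,0.13,8.5],[0,0,0.119,-2.34,2.42,0.13,8.5],[0,0,0.119,-2.03,2.68,0.13,8.5]]
[[0,0,0.12,-1.7,2.9,0.13,8.5],[0,0,0.119,-1.34,3.08,0.13,8.5],[0,0,0.12,-0.97,3.22,0.13,8.5],[0,0,0.119,-0.58,3.32,0.13,8.5],[0,0,0.12,-0.18,3.36,0.13,8.5],[0.001,0,0.119,0.23,3.36,0.14,8.5],[0,0.001,0.12,0.62,3.31,0.13,8.5],[0.001,0,0.119,1.02,3.2,0.13,8.5]]
```

The nest is at shaker (-0.020, -0.009), which is world (0.569, 0.0385). The black mat measures 66 mm between the side walls, which matches the given size. I'll move to above the bottle.

Call:
step_arm(steps=[[0,0,0.12,-2.2,-2.55,0.13,8.5],[0,0,0.12,-2.5,-2.3,0.13,8.5],[0,0,0.12,-2.7,-2.0,0.13,8.5],[0,0,0.12,-2.95,-1.6,0.13,8.5],[0,0,0.12,-3.1,-1.3,0.13,8.5],[0,0,0.12,-3.25,-0.9,0.13,8.5],[0,0,0.12,-3.3,-0.5,0.13,8.5],[0,0,0.12,-3.35,-0.1,0.13,8.5]], grip_force=50)

```text
t: 0.77
ee_pos: [0.3015, 0.2393, 0.2204]
eef_rot: [-2.018, -2.408, 0.001]
ft_force: [0.7, -0.7, -0.1]
width: 0.992
finger_force: 0.0
```

Call:
step_arm(steps=[[0,0,0.12,-3.35,0.3,0.13,8.5],[0,0,0.12,-3.3,0.7,0.13,8.5],[0,0,0.12,-3.2,1.1,0.13,8.5],[0,0,0.12,-3.05,1.45,0.13,8.5],[0,0,0.12,-2.85,1.8,0.13,8.5],[0,0,0.12,-2.6,2.1,0.13,8.5],[0,0,0.12,-2.35,2.4,0.13,8.5],[0,0,0.12,-2.05,2.7,0.13,8.5]])

```text
t: 1.43
ee_pos: [0.3721, -0.0209, 0.2101]
eef_rot: [-2.902, -1.203, -0.0]
ft_force: [0.3, -0.6, -0.0]
width: 0.999
finger_force: 0.0
```

Call:
step_arm(steps=[[0,0,0.12,-1.7,2.9,0.13,8.5],[0,0,0.12,-1.35,3.1,0.13,8.5],[0,0,0.12,-0.95,3.2,0.13,8.5],[0,0,0.12,-0.6,3.3,0.13,8.5],[0,0,0.12,-0.2,3.35,0.13,8.5],[0,0,0.12,0.2,3.35,0.13,8.5],[0,0,0.12,0.6,3.3,0.13,8.5],[0,0,0.12,1.0,3.2,0.13,8.5]])

```text
t: 2.1
ee_pos: [0.4402, -0.2806, 0.1993]
eef_rot: [-3.129, 0.274, 0.001]
ft_force: [0.2, -0.4, -0.0]
width: 0.996
finger_force: 0.0
```

```bash
python3 -c "
from plan import *
plan([.45,-.277,.12],-98.5,op=8.5)
print(arm.sense()['joints'])"
```

```text
t 2.1 p [ 0.4402 -0.2806  0.1993] a -100.0 F [ 0.2 -0.4 -0. ] w 84.7 ff 0.0
[[0,0,-0.009,0.3,-0.17,2.64,8.5],[0,0,-0.009,0.31,-0.17,2.65,8.5],[-0.001,0.001,-0.008,0.31,-0.17,2.64,8.5]]
[-6.76286250e-01  3.41162042e-02  1.48984813e+00  2.14696129e-04
  1.61875536e+00  1.06912930e+00]
```

Call:
step_arm(steps=[[0,0,-0.01,0.5,-0.25,0,8.5],[0,0,-0.01,0.4,-0.25,0,8.5],[0,0,0,0,0,3,8.5],[0,0,0,0,0,3,8.5],[0,0,0,0,0,3,8.5],[0,0,0,0,0,3,8.5],[0,0,0,0,0,2.1,8.5],[0,0,0,0,0,1,8.5]])

```text
t: 2.77
ee_pos: [0.448, -0.2722, 0.0453]
eef_rot: [-3.129, 0.228, 0.009]
ft_force: [-0.7, 0.9, -0.9]
width: 0.997
finger_force: 0.0
```

```bash
python3 -c "
from plan import *
plan([.45,-.277,.048],-98.5,op=8.5)"
```

```text
t 2.77 p [ 0.448  -0.2722  0.0453] a -98.32 F [-0.7  0.9 -0.9] w 84.8 ff 0.0
[[-0.004,0.006,0.003,0.26,0.44,-0.27,8.5]]
```

Call:
step_arm(steps=[[0,0,0,0.25,0.4,-0.3,8.5],[0,0,0,0,0,0,4.0],[0,0,0,0,0,0,4.0],[0,0,0,0,0,0,4.0],[0,0,0,0,0,0,4.0],[0,0,0,0,0,0,4.0],[0,0,0,0,0,0,4.0],[0,0,0,0,0,0,4.0]], grip_force=50)

```text
t: 3.43
ee_pos: [0.4537, -0.2805, 0.055]
eef_rot: [3.131, -0.232, 0.008]
ft_force: [0.9, 2.2, 6.3]
width: 0.562
finger_force: 50.5
```

```bash
python3 -c "
from plan import *
plan([.569,.0385,.2],-94.3,op=4)"
```

```text
t 3.43 p [ 0.4537 -0.2805  0.055 ] a -98.48 F [0.9 2.2 6.3] w 47.8 ff 50.5
[[0,0,-0.007,0.62,-3.02,-1.32,4.0],[0,0,-0.007,0.64,-3.02,-1.32,4.0],[0,-0.001,-0.007,0.66,-3.01,-1.32,4.0],[0,0,-0.006,0.68,-3.01,-1.32,4.0],[0,-0.001,-0.007,0.69,-3,-1.32,4.0],[0,0,-0.006,0.71,-3,-1.32,4.0],[0,-0.001,-0.007,0.73,-2.99,-1.32,4.0],[0,0,-0.006,0.75,-2.99,-1.32,4.0]]
[[0.001,-0.001,-0.007,0.77,-2.98,-1.32,4.0],[0,0,-0.006,0.79,-2.98,-1.32,4.0],[0.001,-0.001,-0.007,0.82,-2.98,-1.31,4.0]]
```

Call:
step_arm(steps=[[0,0,0,0,0,-3,4],[0,0,0,0,0,-3,4],[0,0,0,0,0,-3,4],[0,0,0,0,-1,-3,4],[0,0,0,0.5,-2,-2,4],[0,0,-0.01,0.8,-3,0,4],[0,0,-0.01,0.8,-3,0,4],[0,0,-0.01,0.8,-3,0,4]])

```text
t: 4.1
ee_pos: [0.498, -0.1645, 0.1935]
eef_rot: [3.135, -0.187, 0.004]
ft_force: [0.6, 0.4, -1.8]
width: 0.564
finger_force: 51.7
```

Call:
step_arm(steps=[[0,0,-0.01,0.8,-3,0,4],[0,0,-0.01,0.8,-3,0,4],[0,0,-0.01,0.8,-3,0,4],[0,0,-0.01,0.8,-3,0,4],[0,0,0,0.8,-3,0,4],[0,0,0,0.8,-3,0,4],[0,0,0,0.8,-3,0,4],[0,0,0,0,0,0,4]])

```text
t: 4.77
ee_pos: [0.5736, 0.044, 0.1923]
eef_rot: [-3.136, 0.113, -0.002]
ft_force: [0.6, -0.8, -1.8]
width: 0.567
finger_force: 51.8
```

```bash
python3 -c "
from plan import *
plan([.569,.0385,.13],-94.3,op=4)"
```

```text
t 4.77 p [0.5736 0.044  0.1923] a -94.14 F [ 0.6 -0.8 -1.8] w 48.2 ff 51.8
[[-0.002,-0.001,0.001,-0.22,0.3,3.11,4.0],[-0.002,0,0.002,-0.21,0.3,3.11,4.0]]
```

Call:
step_arm(steps=[[0,0,0,-0.4,0.6,0,4],[0,0,0,0,0,2.5,4],[0,0,0,0,0,2.5,4],[0,0,0,0,0,1,4],[0,0,0,0,0,0,4]])

```text
t: 5.18
ee_pos: [0.5654, 0.0318, 0.1286]
eef_rot: [3.139, -0.125, -0.012]
ft_force: [-0.5, 0.1, -1.0]
width: 0.568
finger_force: 51.8
```

```bash
python3 -c "
from plan import *
plan([.569,.0385,.115],-94.3,op=4)
save('top','top1');save('scene','sc1')
t=np.load('pics/top1.npy')[140:210,225:325];s=np.load('pics/sc1.npy')[150:230,255:345]
o=np.zeros((420,800,3),np.uint8);o[:280,:400]=cv2.resize(t,None,fx=4,fy=4,interpolation=2);o[:320,400:760]=cv2.resize(s,None,fx=4,fy=4,interpolation=2)
cv2.imwrite('pics/v7.png',o[:330])"
```

```text
t 5.18 p [0.5654 0.0318 0.1286] a -94.57 F [-0.5  0.1 -1. ] w 48.3 ff 51.8
[[0.001,0.008,-0.005,0.32,-0.7,1.35,4.0]]
```

View pics/v7.png

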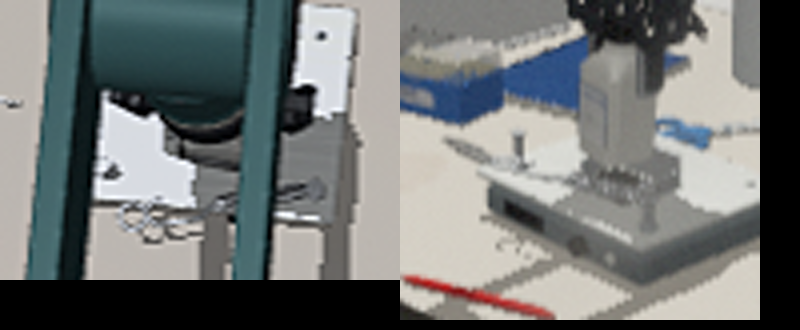

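The bottle hangs over the nest, and the arm hides part of the top view. I'll re-read the settled pose, correct it and lower.

```bash
python3 -c "
from plan import *
plan([.569,.0385,.11],-94.3,rows=2,op=4)"
```

```text
t 5.28 p [0.568  0.0321 0.1326] a -94.55 F [ 0.3 -0.7 -1.4] w 48.3 ff 51.8
[[0,0,-0.002,0.02,-0.32,1.13,4.0],[0,0,-0.002,0.03,-0.33,1.13,4.0]]
```

Call:
step_arm(steps=[[0,0,0,0.05,-0.65,0,4],[0,0,0,0,0,0.9,4],[0,0,0,0,0,0.9,4],[0,0,0,0,0,0.4,4],[0,0,0,0,0,0.4,4],[0,0,0,0,0,0,4],[0,0,0,0,0,0,4]])

```text
t: 5.87
ee_pos: [0.5689, 0.0395, 0.1056]
eef_rot: [-3.139, 0.123, 0.002]
ft_force: [0.6, -0.0, -1.7]
width: 0.567
finger_force: 51.8
```

```bash
python3 -c "
from plan import *
plan([.569,.0385,.1],-94.3,rows=2,op=4)"
```

```text
t 5.87 p [0.5689 0.0395 0.1056] a -94.48 F [ 0.6 -0.  -1.7] w 48.2 ff 51.8
[[0,0.001,-0.002,0.01,0.05,0.28,4.0],[0,0,-0.001,0.01,0.05,0.28,4.0]]
```

Call:
step_arm(steps=[[0,0,0,0,0,0.2,4],[0,0,0,0,0,0.2,4],[0,0,0,0,0,0.15,4],[0,0,0,0,0,0,4],[0,0,0,0,0,0,4]])

```text
t: 6.28
ee_pos: [0.5692, 0.0395, 0.1006]
eef_rot: [-3.139, 0.123, -0.0]
ft_force: [0.2, 0.1, -1.5]
width: 0.569
finger_force: 51.8
```

Call:
step_arm(steps=[[0,0,0,0,0,0.1,4],[0,0,0,0,0,0.1,4],[0,0,0,0,0,0,4],[0,0,0,0,0,0,4]])

```text
t: 6.62
ee_pos: [0.5699, 0.0396, 0.1001]
eef_rot: [-3.139, 0.123, -0.004]
ft_force: [-1.1, -0.6, 5.2]
width: 0.564
finger_force: 52.2
```

Contact at z 0.100. I'll release and rise.

Call:
step_arm(steps=[[0,0,0,0,0,0,8.5],[0,0,0,0,0,0,8.5],[0,0,0,0,0,0,8.5],[0,0,0,0,0,0,8.5],[0,0,0,0,0,-1,8.5],[0,0,0,0,0,-3,8.5],[0,0,0,0,0,-4,8.5],[0,0,0,0,0,-4,8.5]])

```text
t: 7.28
ee_pos: [0.5682, 0.0396, 0.2192]
eef_rot: [-3.139, 0.123, 0.005]
ft_force: [0.7, 0.3, 0.1]
width: 0.998
finger_force: 0.0
```

```bash
python3 -c "
from plan import *
pu=[.4415,.3232,2.9482]; c,s=np.cos(pu[2]),np.sin(pu[2])
g=[pu[0]+.015*c,pu[1]+.015*s]; print(g,np.degrees(pu[2]))
plan([g[0],g[1],.16],np.degrees(pu[2])+90-360,op=5)"
```

```text
[np.float64(0.42677963221908266), np.float64(0.3260828410283141)] 168.9194171604693
t 7.28 p [0.5682 0.0396 0.2192] a -94.48 F [0.7 0.3 0.1] w 84.8 ff 0.0
[[0,0,0.012,-1.63,-2.75,0.6,5.0],[0,0,0.011,-1.67,-2.73,0.6,5.0],[0,0,0.012,-1.69,-2.71,0.6,5.0],[0,0,0.011,-1.73,-2.69,0.6,5.0],[0,0,0.012,-1.76,-2.67,0.59,5.0],[0,0.001,0.011,-1.79,-2.64,0.6,5.0],[0,0,0.012,-1.82,-2.63,0.59,5.0],[0,0.001,0.011,-1.85,-2.6,0.59,5.0]]
[[0,0,0.012,-1.87,-2.58,0.59,5.0],[0,0.001,0.011,-1.91,-2.56,0.59,5.0]]
```

Call:
step_arm(steps=[[0,0,0.012,-1.6,-2.75,0,5],[0,0,0.012,-1.65,-2.75,0,5],[0,0,0.012,-1.7,-2.7,0.7,5],[0,0,0.012,-1.75,-2.7,0.7,5],[0,0,0.012,-1.75,-2.65,0.8,5],[0,0,0.012,-1.8,-2.65,0.8,5],[0,0,0.012,-1.8,-2.6,0.8,5],[0,0,0.012,-1.85,-2.6,0.8,5]])

```text
t: 7.95
ee_pos: [0.456, 0.27, 0.1732]
eef_rot: [-3.129, 0.275, -0.002]
ft_force: [-0.0, 0.3, -0.6]
width: 0.582
finger_force: 0.0
```

Call:
step_arm(steps=[[0,0,0.012,-1.85,-2.6,0.8,5],[0,0,0,-1.9,-2.55,0.8,5],[0,0,0,0,0,0,5],[0,0,0,0,0,0,5]])

```text
t: 8.28
ee_pos: [0.4281, 0.3272, 0.1565]
eef_rot: [3.128, -0.287, -0.001]
ft_force: [-0.7, -0.3, -0.4]
width: 0.589
finger_force: 0.0
```

```bash
python3 -c "
from plan import *
plan([.4268,.3261,.06],-101.1,op=5)
print(arm.sense()['joints'])
save('top','top2');save('scene','sc2')
t=np.load('pics/top2.npy')[140:215,225:325];s=np.load('pics/sc2.npy')[150:230,255:345]
o=np.zeros((480,800,3),np.uint8);o[:300,:400]=cv2.resize(t,None,fx=4,fy=4,interpolation=2);o[:320,400:760]=cv2.resize(s,None,fx=4,fy=4,interpolation=2)
cv2.imwrite('pics/v8.png',o[:330])"
```

```text
t 8.28 p [0.4281 0.3272 0.1565] a -100.48 F [-0.7 -0.3 -0.4] w 50.1 ff 0.0
[[0,0,0.004,-0.03,0.04,3.22,5.0],[0,0,0.003,-0.04,0.04,3.22,5.0],[0.001,0,0.004,-0.03,0.04,3.21,5.0]]
[ 5.47542619e-01  8.97325765e-02  1.51677995e+00 -3.48870593e-04
  1.53597148e+00  2.30119363e+00]
```

View pics/v8.png

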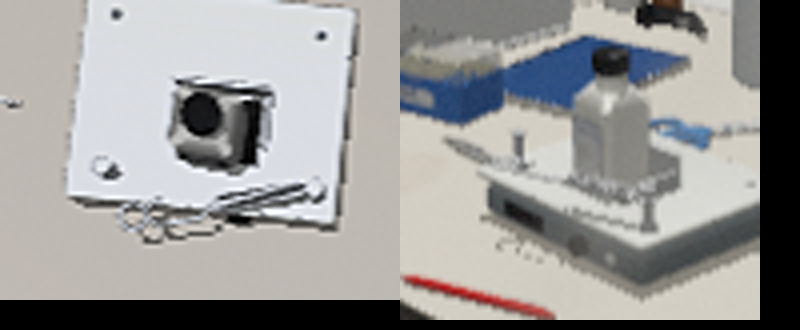

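The bottle stands in the nest, perhaps a bit left of centre, with its cap at inset (200,113). I'll compute where it stands.

```bash
python3 -c "
from plan import *
c=lambda x,y:((x+.5)/4-.5+225,(y+.5)/4-.5+140)
print('cap',at('top',c(200,113),.161))
d=lambda x,y:((x-400+.5)/4-.5+255,(y+.5)/4-.5+150)
print('cap scene',at('scene',d(611,51),.161),proj('scene',[.5699,.0396,.161]),d(611,51))
print('base right edge',at('top',c(240,150),.045),'mat right',at('top',c(262,150),.045),at('top',c(171,130),.045))
sh=[.5902,.0459,-.0752]
cs,sn=np.cos(sh[2]),np.sin(sh[2])
for q in ((.5699,.0396),tuple(at('top',c(200,113),.161)[:2])):
  e=np.array(q)-sh[:2]; print(cs*e[0]+sn*e[1],-sn*e[0]+cs*e[1])
"
```

```text
cap [0.56432961 0.04432169 0.161     ]
cap scene [0.56366855 0.04387638 0.161     ] [309.73251034 162.21214928] (307.375, 162.375)
base right edge [0.55398558 0.02313251 0.045     ] mat right [0.55449975 0.00617835 0.045     ] [0.56792443 0.07680781 0.045     ]
-0.01976931478393006 -0.007807316630820334
-0.025678694579512863 -0.0035174692932367305
```

Call:
step_arm(steps=[[0,0,0.005,-0.1,0.1,3,5],[0,0,0.005,0,0,3,5],[0,0,0,0,0,3,5],[0,0,0,0,0,1.5,5],[0,0,0,0,0,1.5,5],[0,0,0,0,0,1,5],[0,0,0,0,0,0,5],[0,0,0,0,0,0,5]])

```text
t: 9.05
ee_pos: [0.4286, 0.3247, 0.027]
eef_rot: [-3.126, 0.31, -0.0]
ft_force: [0.7, -0.4, 0.2]
width: 0.58
finger_force: 0.0
```

```bash
python3 -c "
from plan import *
plan([.4268,.3261,.008],-101.1,op=5)"
```

```text
t 9.05 p [0.4286 0.3247 0.027 ] a -101.32 F [ 0.7 -0.4  0.2] w 49.3 ff 0.0
[[0,0,-0.004,-0.21,-0.1,1.9,5.0]]
```

Call:
step_arm(steps=[[0,0,0,-0.2,-0.1,0.8,5],[0,0,0,0,0,0.8,5],[0,0,0,0,0,0.5,5],[0,0,0,0,0,0,5],[0,0,0,0,0,0,5]])

```text
t: 9.47
ee_pos: [0.4258, 0.3266, 0.0052]
eef_rot: [3.126, -0.307, -0.001]
ft_force: [-0.3, -0.2, 0.8]
width: 0.582
finger_force: 0.0
```

```bash
python3 -c "
from plan import *
plan([.4268,.3261,.006],-101.1,op=5)"
```

```text
t 9.47 p [0.4258 0.3266 0.0052] a -101.23 F [-0.3 -0.2  0.8] w 49.4 ff 0.0
[[0.001,0.001,-0.002,0.11,0.03,-0.08,5.0]]
```

Call:
step_arm(steps=[[0,0,0,0,0,0,1.5],[0,0,0,0,0,0,1.5],[0,0,0,0,0,0,1.5],[0,0,0,0,0,0,1.5],[0,0,0,0,0,0,1.5],[0,0,0,0,0,0,1.5]], grip_force=80)

```text
t: 9.97
ee_pos: [0.4267, 0.3271, 0.0064]
eef_rot: [-3.125, 0.308, -0.002]
ft_force: [-0.8, 0.8, 3.5]
width: 0.24
finger_force: 81.0
```

```bash
python3 -c "
from plan import *
plan([.4268,.3261,.15],-101.1,op=1.5)"
```

```text
t 9.97 p [0.4267 0.3271 0.0064] a -101.24 F [-0.8  0.8  3.5] w 20.4 ff 81.0
[[0,0,-0.001,0.01,0.02,-3.59,1.5],[0,0,0,0.01,0.02,-3.59,1.5],[-0.001,-0.001,-0.001,0.01,0.02,-3.59,1.5],[0,0,0,0.01,0.02,-3.59,1.5]]
```

The handle is gripped. I'll lift it and turn it so the pin points to -y, with the tool y along +X, hovering beside the eye.

```bash
python3 -c "
from plan import *
s=dict(arm.sense()); s['ee_pos']=s['ee_pos']+np.array([0,0,.144])
plan([.498,.192,.125],0,op=1.5,rows=16,s=s)"
```

```text
t 9.97 p [0.4267 0.3271 0.1504] a -101.24 F [-0.8  0.8  3.5] w 20.4 ff 81.0
[[0,0,-0.11,0.6,0.74,0.16,1.5],[0,0,-0.11,0.52,0.8,0.16,1.5],[0,0,-0.11,0.42,0.86,0.16,1.5],[0,0,-0.111,0.33,0.9,0.16,1.5],[0,0,-0.11,0.23,0.93,0.16,1.5],[0,0,-0.111,0.12,0.95,0.16,1.5],[0,0,-0.11,0.02,0.95,0.16,1.5],[0,0,-0.111,-0.09,0.95,0.16,1.5]]
[[0,0,-0.11,-0.19,0.94,0.16,1.5],[0,0,-0.111,-0.29,0.91,0.16,1.5],[0,0,-0.11,-0.39,0.87,0.16,1.5],[0,0,-0.111,-0.48,0.82,0.15,1.5],[0,0,-0.11,-0.57,0.76,0.16,1.5],[0,0,-0.111,-0.66,0.7,0.15,1.5],[0.001,-0.001,-0.11,-0.73,0.62,0.16,1.5],[0,0,-0.111,-0.78,0.53,0.15,1.5]]
```

Call:
step_arm(steps=[[0,0,0,0,0,-2,1.5],[0,0,0,0,0,-3.5,1.5],[0,0,0,0,0,-3.5,1.5],[0,0,0,0,0,-3.4,1.5],[0,0,0,0,0,-2,1.5]])

```text
t: 10.38
ee_pos: [0.4271, 0.3273, 0.1533]
eef_rot: [-3.124, 0.307, -0.006]
ft_force: [1.2, 0.9, -1.1]
width: 0.242
finger_force: 80.5
```

Call:
step_arm(steps=[[0,0,-0.11,0.6,0.75,0.15,1.5],[0,0,-0.11,0.5,0.8,0.15,1.5],[0,0,-0.11,0.4,0.85,0.15,1.5],[0,0,-0.11,0.35,0.9,0.15,1.5],[0,0,-0.11,0.25,0.95,0.15,1.5],[0,0,-0.11,0.1,0.95,0.15,1.5],[0,0,-0.11,0,0.95,0.15,1.5],[0,0,-0.11,-0.1,0.95,0.15,1.5]])

```text
t: 11.05
ee_pos: [0.4608, 0.258, 0.1365]
eef_rot: [2.957, 1.061, -0.003]
ft_force: [0.6, -0.7, -1.2]
width: 0.241
finger_force: 80.4
```

Call:
step_arm(steps=[[0,0,-0.11,-0.2,0.95,0.15,1.5],[0,0,-0.11,-0.3,0.9,0.15,1.5],[0,0,-0.11,-0.4,0.85,0.15,1.5],[0,0,-0.11,-0.5,0.8,0.15,1.5],[0,0,-0.11,-0.55,0.75,0.15,1.5],[0,0,-0.11,-0.65,0.7,0.15,1.5],[0,0,-0.11,-0.75,0.6,0.15,1.5],[0,0,-0.11,-0.8,0.55,0.15,1.5]])

```text
t: 11.72
ee_pos: [0.4954, 0.1902, 0.1245]
eef_rot: [-2.223, -2.219, 0.003]
ft_force: [-0.0, 0.2, -0.7]
width: 0.246
finger_force: 80.4
```

Call:
step_arm(steps=[[0,0,0,0,0,0,1.5],[0,0,0,0,0,0,1.5]])

```text
t: 11.88
ee_pos: [0.4954, 0.1906, 0.1248]
eef_rot: [-2.233, -2.208, 0.002]
ft_force: [-0.2, 0.4, -1.5]
width: 0.243
finger_force: 80.4
```

```bash
python3 -c "
from plan import *
plan([.498,.192,.11],0,op=1.5)"
```

```text
t 11.88 p [0.4954 0.1906 0.1248] a -0.62 F [-0.2  0.4 -1.5] w 20.6 ff 80.4
[[-0.002,0,-0.011,0.14,0.26,1.47,1.5]]
```

Call:
step_arm(steps=[[0,0,-0.01,0,0.2,0.7,1.5],[0,0,0,0,0,0.9,1.5],[0,0,0,0,0,0,1.5],[0,0,0,0,0,0,1.5]])

```text
t: 12.22
ee_pos: [0.4968, 0.1911, 0.1081]
eef_rot: [-2.217, -2.224, 0.004]
ft_force: [0.2, 1.1, -0.8]
width: 0.247
finger_force: 80.4
```

```bash
python3 -c "
from plan import *
plan([.498,.19,.105],0,op=1.5)
s=arm.sense();R=Ro.from_rotvec(s['eef_rot'])
tip=s['ee_pos']+R.apply([-.09,0,0])+[0,0,-.0054];print('tip',tip)
save('top','top3');save('scene','sc3')
def ov(n,f,P,x,y,w,h,k):
    im=np.load(f'pics/{f}.npy')[y:y+h,x:x+w];a=cv2.resize(im,(w*k,h*k),interpolation=cv2.INTER_CUBIC);b=a.copy()
    for q in P:
        for u,v in zip(q[:-1],q[1:]):
            pu,pv=[tuple(int(z) for z in (proj(n,r)-[x,y]+.5)*k) for r in(u,v)]; cv2.line(b,pu,pv,(0,0,255),1)
    return np.hstack([a,b])
c=lambda e:[np.array(e)+.008*np.array([np.cos(a),np.sin(a),0]) for a in np.arange(0,6.4,.3)]
P=[[tip,tip+[0,0,.025],tip+[0,.05,.025]],c([.4978,.0995,.071])]
A=ov('top','top3',P,235,172,66,38,6);B=ov('scene','sc3',P,262,150,50,45,6)
o=np.zeros((A.shape[0]+B.shape[0],800,3),np.uint8);o[:A.shape[0],:A.shape[1]]=A;o[A.shape[0]:,:B.shape[1]]=B
cv2.imwrite('pics/v9.png',o);print(o.shape)"
```

```text
t 12.22 p [0.4968 0.1911 0.1081] a 0.17 F [ 0.2  1.1 -0.8] w 21.0 ff 80.4
[[-0.003,0.001,0.003,-0.11,0.12,0.31,1.5]]
tip [0.49708641 0.1010584  0.10276136]
(498, 800, 3)
```

View pics/v9.png

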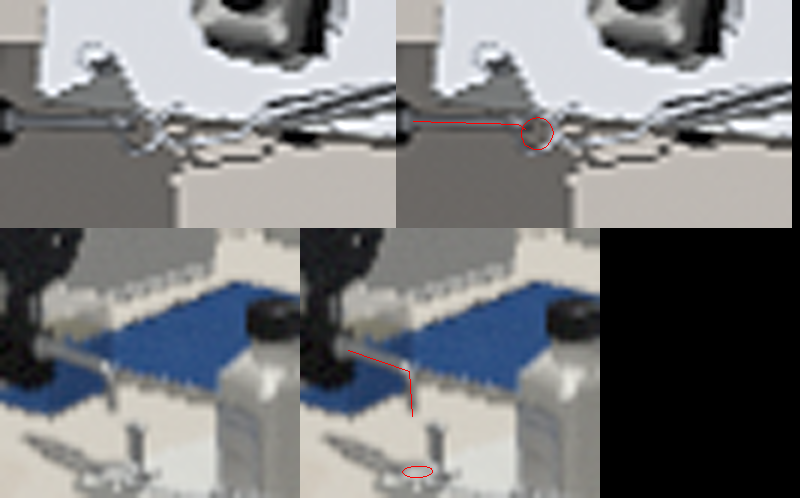

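The predicted rod and pin match both views. The eye ring is at left-panel (143,132), about 2 mm to -y of the red circle. I'll correct for that and lower.

Call:
step_arm(steps=[[0,0,0,-0.3,0.1,1,1.5],[0,0,0,0,0,0.8,1.5],[0,0,0,0,0,0.3,1.5],[0,0,0,0,0,0,1.5],[0,0,0,0,0,0,1.5]])

```text
t: 12.73
ee_pos: [0.4986, 0.1878, 0.088]
eef_rot: [-2.218, -2.224, 0.001]
ft_force: [-0.1, -0.0, -1.3]
width: 0.241
finger_force: 80.4
```

```bash
python3 -c "
from plan import *
plan([.4978,.188,.085],0,op=1.5)"
```

```text
t 12.73 p [0.4986 0.1878 0.088 ] a 0.16 F [-0.1 -0.  -1.3] w 20.5 ff 80.4
[[-0.001,0,0.003,0.02,-0.08,0.3,1.5]]
```

Call:
step_arm(steps=[[0,0,0,0,-0.1,0.5,1.5],[0,0,0,0,0,0.5,1.5],[0,0,0,0,0,0,1.5],[0,0,0,0,0,0,1.5]])

```text
t: 13.07
ee_pos: [0.4976, 0.1878, 0.0781]
eef_rot: [-2.218, -2.224, 0.001]
ft_force: [0.4, 0.7, -1.1]
width: 0.242
finger_force: 80.4
```

Call:
step_arm(steps=[[0,0,0,0,0,0.4,1.5],[0,0,0,0,0,0.2,1.5],[0,0,0,0,0,0,1.5],[0,0,0,0,0,0,1.5]])

```text
t: 13.4
ee_pos: [0.4978, 0.1879, 0.0724]
eef_rot: [-2.218, -2.225, 0.0]
ft_force: [-0.1, -0.1, -0.5]
width: 0.239
finger_force: 80.4
```

Call:
step_arm(steps=[[0,0,0,0,0,0.4,1.5],[0,0,0,0,0,0.3,1.5],[0,0,0,0,0,0,1.5],[0,0,0,0,0,0,1.5]])

```text
t: 13.73
ee_pos: [0.4976, 0.1878, 0.0652]
eef_rot: [-2.218, -2.224, 0.001]
ft_force: [-0.0, -0.1, -1.4]
width: 0.242
finger_force: 80.4
```

Call:
step_arm(steps=[[0,0,0,0.5,-0.08,0,1.5],[0,0,0,0.5,-0.08,0,1.5],[0,0,0,0.5,-0.09,0,1.5],[0,0,0,0,0,0,1.5],[0,0,0,0,0,0,1.5]])

```text
t: 14.15
ee_pos: [0.4954, 0.2028, 0.0656]
eef_rot: [2.217, 2.225, -0.001]
ft_force: [0.5, -2.6, -1.4]
width: 0.244
finger_force: 80.4
```

The pin is engaged, since the spring pulls with 2.6 N. I'll stretch to a pin radius of 0.200 from the anchor (stretch about 0.057).

Call:
step_arm(steps=[[0,0,0,0.8,-0.14,0,1.5],[0,0,0,0.8,-0.14,0,1.5],[0,0,0,0.8,-0.14,0,1.5],[0,0,0,0.8,-0.14,0,1.5],[0,0,0,0.8,-0.14,0,1.5],[0,0,0,0.7,-0.14,0,1.5],[0,0,0,0,0,0,1.5],[0,0,0,0,0,0,1.5]])

```text
t: 14.82
ee_pos: [0.4867, 0.2489, 0.0653]
eef_rot: [2.215, 2.224, -0.004]
ft_force: [1.5, -7.6, -1.6]
width: 0.243
finger_force: 80.4
```

```bash
cat > sp.py <<'E'
from plan import *
s=arm.sense();R=Ro.from_rotvec(s['eef_rot']);tip=s['ee_pos']+R.apply([-.09,0,0])+[0,0,-.0054]
A=np.array([.5217,-.0372]);d=tip[:2]-A;b=np.arctan2(.1595,.0120)
print('r_pin',np.hypot(*d),'stretch~',np.hypot(*d)-.143,'swing',np.arctan2(d[1],d[0])-b,'F',np.round(s['ft_force'],1),'tip',np.round(tip,4))
def tgt(r,sw): a=b+sw; return A+r*np.array([np.cos(a),np.sin(a)])
def go(r,sw,rows): 
    t=tgt(r,sw)-tip[:2]; plan([s['ee_pos'][0]+t[0],s['ee_pos'][1]+t[1],s['ee_pos'][2]],0,rows=rows,op=1.5)
E
python3 -c "
from sp import *
for sw in (.19,.13,.07,.01,-.02): print(sw,tgt(.2,sw))
go(.2,0,10)"
```

```text
r_pin 0.19915689126463534 stretch~ 0.056156891264635356 swing 0.24984367756346004 F [ 1.5 -7.6 -1.6] tip [0.4871 0.1589 0.0602]
0.19 [0.49876927 0.1614811 ]
0.13 [0.51072424 0.1624986 ]
0.07 [0.52271872 0.16279741]
0.01 [0.53470954 0.16237643]
-0.02 [0.54069008 0.1618964 ]
t 14.82 p [0.4867 0.2489 0.0653] a 0.23 F [ 1.5 -7.6 -1.6] w 20.7 ff 80.4
[[0,0,0,0.03,0.5,0,1.5],[0,0,0,0.03,0.5,0,1.5],[0,0,0.001,0.03,0.5,0,1.5],[0,0.001,0,0.03,0.49,0,1.5],[0,0,0.001,0.03,0.5,0,1.5],[0,0.001,0,0.03,0.49,0,1.5],[0,0,0.001,0.03,0.5,0,1.5],[0,0.001,0,0.04,0.49,0,1.5]]
[[0,0,0.001,0.03,0.5,0,1.5],[0,0.001,0,0.04,0.49,0,1.5]]
```

Force and stretch agree (7.7 N). Now I'll swing in towards the post.

Call:
step_arm(steps=[[0,0,0,0.15,0.6,0,1.5],[0,0,0,0.1,0.6,0,1.5],[0,0,0,0.1,0.6,0,1.5],[0,0,0,0.05,0.6,0,1.5],[0,0,0,0,0.6,0,1.5],[0,0,0,0,0.6,0,1.5],[0,0,0,0,0.4,0,1.5],[0,0,0,0,0,0,1.5]])

```text
t: 15.48
ee_pos: [0.527, 0.2523, 0.065]
eef_rot: [2.218, 2.222, -0.006]
ft_force: [-0.4, -8.4, -1.4]
width: 0.245
finger_force: 80.4
```

```bash
python3 -c "
from sp import *
go(.2,-.02,4)"
```

```text
r_pin 0.19957559134668815 stretch~ 0.05657559134668816 swing 0.047522663892090033 F [-0.4 -8.4 -1.4] tip [0.5272 0.1623 0.06  ]
t 15.48 p [0.527  0.2523 0.065 ] a 0.13 F [-0.4 -8.4 -1.4] w 20.8 ff 80.4
[[0,0.001,0.001,-0.01,0.34,0,1.5],[0,0.001,0,-0.01,0.34,0,1.5],[-0.001,0.001,0.001,-0.01,0.33,0,1.5],[0,0.001,0,-0.01,0.34,0,1.5]]
```

Call:
step_arm(steps=[[0,0,0,0,0.4,0,1.5],[0,0,0,0,0.4,0,1.5],[0,0,0,0,0.3,0,1.5],[0,0,0,0,0.2,0,1.5],[0,0,0,0,0,0,1.5],[0,0,0,0,0,0,1.5]])

```text
t: 15.98
ee_pos: [0.5391, 0.2523, 0.0649]
eef_rot: [2.218, 2.223, -0.008]
ft_force: [-0.6, -7.8, -0.7]
width: 0.243
finger_force: 80.5
```

```bash
python3 -c "
from sp import *"
```

```text
r_pin 0.20028185282628705 stretch~ 0.05728185282628706 swing -0.012950340596990406 F [-0.6 -7.8 -0.7] tip [0.5393 0.1623 0.0599]
```

Call:
step_arm(steps=[[0,0,0,0,0.2,0,1.5],[0,0,0,0,0.2,0,1.5],[0,0,0,0,0,0,1.5],[0,0,0,0,0,0,1.5]])

```text
t: 16.32
ee_pos: [0.5425, 0.2523, 0.0647]
eef_rot: [2.219, 2.223, -0.01]
ft_force: [-2.4, -8.4, -0.2]
width: 0.244
finger_force: 80.5
```

```bash
python3 -c "
from sp import *"
```

```text
r_pin 0.20058562531726631 stretch~ 0.057585625317266326 swing -0.029664422121208123 F [-2.4 -8.4 -0.2] tip [0.5427 0.1623 0.0597]
```

The shank meets the post (Fx -2.4 N at swing -0.03, where expected). I'll let it relax.

Call:
step_arm(steps=[[0,0,0,-0.4,-0.1,0,1.5],[0,0,0,-0.4,-0.1,0,1.5],[0,0,0,-0.4,-0.05,0,1.5],[0,0,0,-0.4,-0.05,0,1.5],[0,0,0,-0.3,0,0,1.5],[0,0,0,0,0,0,1.5],[0,0,0,0,0,0,1.5]])

```text
t: 16.9
ee_pos: [0.54, 0.2351, 0.0652]
eef_rot: [-2.218, -2.224, 0.003]
ft_force: [-2.2, -4.3, -1.1]
width: 0.241
finger_force: 80.4
```

```bash
python3 -c "
from sp import *"
```

```text
r_pin 0.18320193183807912 stretch~ 0.04020193183807913 swing -0.026454876797621152 F [-2.2 -4.3 -1.1] tip [0.5403 0.1451 0.0598]
```

Call:
step_arm(steps=[[0,0,0,-0.3,0,0,1.5],[0,0,0,-0.3,-0.05,0,1.5],[0,0,0,0,-0.1,0,1.5],[0,0,0,0,0,0,1.5],[0,0,0,0,0,0,1.5]])

```text
t: 17.32
ee_pos: [0.5397, 0.2295, 0.0659]
eef_rot: [-2.218, -2.225, -0.002]
ft_force: [0.5, -0.4, -1.2]
width: 0.247
finger_force: 80.5
```

```bash
python3 -c "
from sp import *"
```

```text
r_pin 0.17763228950164436 stretch~ 0.034632289501644375 swing -0.02785688547076104 F [ 0.5 -0.4 -1.2] tip [0.54   0.1395 0.0605]
```

Forces are near zero, so the hook is carried by the post. I'll centre the pin a little and lift out.

Call:
step_arm(steps=[[0,0,0,-0.05,-0.15,0,1.5],[0,0,0,0,0,-0.3,1.5],[0,0,0,0,0,-0.4,1.5],[0,0,0,0,0,-0.5,1.5],[0,0,0,0,0,-0.8,1.5],[0,0,0,0,0,-1.5,1.5],[0,0,0,0,0,-1.5,1.5],[0,0,0,0,0,0,1.5]])

```text
t: 17.98
ee_pos: [0.5403, 0.2293, 0.1205]
eef_rot: [2.215, 2.222, 0.012]
ft_force: [0.9, 0.1, 0.4]
width: 0.242
finger_force: 80.5
```

```bash
python3 -c "
from sp import *
plan([.46,.36,.11],0,op=1.5)
save('top','top4');save('scene','sc4')
t=np.load('pics/top4.npy')[140:215,225:325];s=np.load('pics/sc4.npy')[140:230,255:345]
o=np.zeros((480,800,3),np.uint8);o[:300,:400]=cv2.resize(t,None,fx=4,fy=4,interpolation=2);o[:360,400:760]=cv2.resize(s,None,fx=4,fy=4,interpolation=2)
cv2.imwrite('pics/v10.png',o[:360])"
```

```text
r_pin 0.17751382916913208 stretch~ 0.03451382916913209 swing -0.03164570155592061 F [0.9 0.1 0.4] tip [0.5406 0.1393 0.1148]
t 17.98 p [0.5403 0.2293 0.1205] a 0.17 F [0.9 0.1 0.4] w 20.6 ff 80.5
[[0.002,-0.001,0.001,2.62,-1.6,0.2,1.5],[0.001,0,0,2.62,-1.6,0.2,1.5],[0.002,-0.001,0.001,2.62,-1.6,0.21,1.5],[0.001,0,0,2.61,-1.61,0.21,1.5],[0.002,-0.001,0.001,2.61,-1.61,0.21,1.5]]
```

Call:
step_arm(steps=[[0,0,0,2.6,-1.6,0,1.5],[0,0,0,2.6,-1.6,0,1.5],[0,0,0,2.6,-1.6,0,1.5],[0,0,0,2.6,-1.6,1.5,1.5],[0,0,0,2.6,-1.6,2,1.5],[0,0,0,0,0,3,1.5],[0,0,0,0,0,2,1.5],[0,0,0,0,0,1,1.5]])

```text
t: 18.75
ee_pos: [0.4541, 0.3571, 0.0157]
eef_rot: [-2.215, -2.225, 0.013]
ft_force: [-0.5, -0.3, -1.6]
width: 0.243
finger_force: 80.5
```

Call:
step_arm(steps=[[0,0,0,0,0,0,1.5],[0,0,0,0,0,0,1.5]])

```text
t: 18.92
ee_pos: [0.4574, 0.3578, 0.02]
eef_rot: [-2.218, -2.224, 0.002]
ft_force: [0.4, 0.9, -0.9]
width: 0.245
finger_force: 80.5
```

```bash
python3 -c "
from sp import *
plan([.46,.36,.008],0,op=1.5,rows=3)"
```

```text
r_pin 0.31169337104672157 stretch~ 0.16869337104672158 swing 0.2822942527858696 F [ 0.4  0.9 -0.9] tip [0.4576 0.2678 0.0147]
t 18.92 p [0.4574 0.3578 0.02  ] a 0.14 F [ 0.4  0.9 -0.9] w 20.8 ff 80.5
[[0,0,0.001,0.07,0.09,0.4,1.5],[-0.001,0,0.001,0.07,0.09,0.4,1.5],[0,0.001,0,0.08,0.09,0.4,1.5]]
```

Call:
step_arm(steps=[[0,0,0,0,0,0.4,1.5],[0,0,0,0,0,0.4,1.5],[0,0,0,0,0,0.4,1.5],[0,0,0,0,0,0.1,1.5],[0,0,0,0,0,0,1.5],[0,0,0,0,0,0,1.5]])

```text
t: 19.42
ee_pos: [0.4577, 0.3583, 0.0078]
eef_rot: [2.218, 2.225, 0.001]
ft_force: [0.0, -0.2, -1.8]
width: 0.243
finger_force: 80.5
```

Call:
step_arm(steps=[[0,0,0,0,0,0.1,1.5],[0,0,0,0,0,0.1,1.5],[0,0,0,0,0,0,1.5],[0,0,0,0,0,0,6],[0,0,0,0,0,0,6],[0,0,0,0,0,0,6],[0,0,0,0,0,0,6],[0,0,0,0,0,0,6]])

```text
t: 20.08
ee_pos: [0.4575, 0.3583, 0.0055]
eef_rot: [-2.218, -2.225, 0.0]
ft_force: [-0.8, 0.9, 0.2]
width: 0.702
finger_force: 0.0
```

Call:
step_arm(steps=[[0,0,0,0,0,-1,6],[0,0,0,0,0,-2,6],[0,0,0,0,0,-3,6],[0,0,0,0,0,-4,6],[0,0,0,1,0,-4,6],[0,0,0,3,-2,0,6],[0,0,0,3,-2,0,6],[0,0,0,0,0,0,6]])

```text
t: 20.75
ee_pos: [0.4143, 0.4331, 0.1482]
eef_rot: [-2.209, -2.228, -0.007]
ft_force: [-0.3, 0.0, -0.6]
width: 0.702
finger_force: 0.0
```

```bash
python3 -c "
from plan import *
save('top','top5');save('scene','sc5')
t=np.load('pics/top5.npy')[145:245,170:320];s=np.load('pics/sc5.npy')[140:240,200:345]
o=np.zeros((600,800,3),np.uint8);A=cv2.resize(t,None,fx=2.6,fy=2.6,interpolation=2);o[:260,:390]=A
B=cv2.resize(s,None,fx=2.7,fy=2.7,interpolation=2);o[:270,400:400+B.shape[1]]=B[:,:400]
C=cv2.resize(np.load('pics/top5.npy')[175:208,235:300],None,fx=6,fy=6,interpolation=2);o[280:280+C.shape[0],:C.shape[1]]=C
D=cv2.resize(np.load('pics/sc5.npy')[170:220,262:328],None,fx=6,fy=6,interpolation=2);o[280:280+D.shape[0],400:796]=D
cv2.imwrite('pics/v10.png',o);s=arm.sense();print(s['t'],s['ee_pos'])"
```

```text
20.85 [0.4165332  0.42902651 0.14635423]
```

View pics/v10.png

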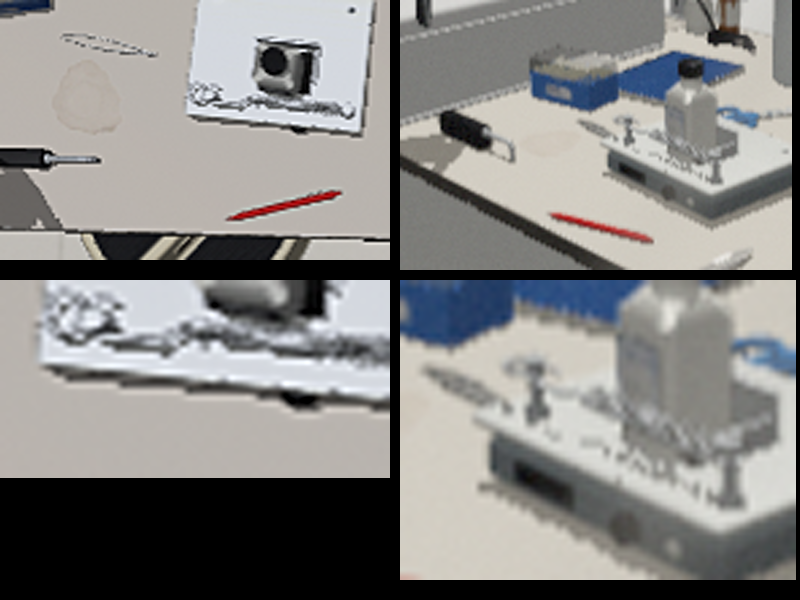

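The final picture shows the spring running across from the anchor to the post, with its eye beyond the post at (60,305). The bottle stands in its nest, the puller lies clear at (40,160), and the pen and tube are where they were. I'm handing in.

```bash
python3 -c "
from rig import hand_in
print(hand_in())"
```

```text
the job is handed in; nothing more can be done
None
```

I handed the job in at about 21 s of the 67 s allowed, and no result came back. In the last pictures the bottle stands in its nest, the spring is hooked on the catch post, the puller lies on the worktop clear of the shaker, and the pen and tube look unmoved. I never went near the tape, and it was outside those last views.

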